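Jack up the end of the jewellery chest for its felt pads

TASK

The jewellery chest needs new felt pads under its feet: slide the small lever jack along the dresser top, without lifting it, until it stands square to the taped end of the chest with its saddle under the lift point below the masking tape. Then pump the jack's handle right down, so that the jack alone lifts that end, and keep holding the handle down: finish while holding it, do not let go. Do not push the chest with the robot or shove it along with the jack, and leave everything else on the dresser where it is.

Things in the scene. Friction and masses are not known exactly. Their poses are not given: they have to be found in the camera images.
- jack: Steel lever jack, 1 kg, loose, gliding on nylon runners (friction about 0.22). Origin: underside of its base, below the post's axis; z up; x is the way its toe and saddle point, the handle sticks out to -x. Base plate x -85 to +70 mm, 64 mm wide, top at 5 mm; it goes under the chest with the toe. Behind the toe an upright (front face x = 14 mm) with ears (x up to 34 mm, z 47 to 64 mm).
- post_grasp (a point): On the axis of the jack's post, 135 mm above the base's underside: where to take the jack. The post is 16 by 16 mm square, sides parallel to the jack's x and y, bare from z = 105 to 155 mm, with a 22 by 22 mm cap at z = 155 to 165 mm. With the handle up, its grip end stands 132 mm from the post on the -x side, up to z = 176 mm; nothing stands on the +-y sides above z = 100 mm.
- jack_saddle: The jack's sliding toe: a 40 mm wide, 5 mm thick steel plate (x 9 to 72 mm of the jack) with a rubber saddle pad 32 by 34 mm on it, and an upright at the post. It slides straight up, 29 mm per rad of handle, in all 20 mm. Its origin coincides with the jack's origin when down.
- saddle (a point): Centre of the top of the saddle pad, at x = 53 mm, y = 0, z = 12 mm in the jack's frame with the handle up; rises with the saddle.
- jack_handle (a joint): Pump handle, rad: 0 = up (36 degrees above level), 0.68 = right down at its stop (3 degrees below level). Hinged on the post at x = 0, z = 75 mm of the jack, reaching 162 mm out to -x. A return spring lifts it when let go and there is no latch: the load stays up only while the handle is held. At the grip it takes about 2 to 4 N unloaded, 4 to 7 N with the chest on the saddle.
- handle_grip (a point): Point on the upper face of the handle's rubber grip sleeve, 130 mm from the hinge; the sleeve is 26 mm wide, 16 mm thick and runs from 72 to 162 mm from the hinge. With the handle up this point is at x = -101 mm, z = 157 mm of the jack, with it down at about x = -130 mm, z = 75 mm.
- chest: Wooden jewellery chest with drawers, about 2.2 kg, loose on four feet. Origin: centre of its underside, at dresser level; z up; drawer knobs face its -x, the taped end is the +y end. Plinth board 200 (x) by 270 (y) by 12 mm, its underside 18 mm up; the case above is set back 12 mm, top at 127 mm. Feet 24 mm across, 18 mm high, at x = +-82, y = +-116 mm.
- lift_point (a point): The lift point: on the underside of the chest's plinth board, 20 mm in from the edge of the taped end, just below the middle of the tape; x = -15, y = 115, z = 18 mm in the chest's frame. The saddle belongs under it.
- tape (a point): Middle of the strip of masking tape (24 mm wide) where it bends over the upper edge of the plinth at the chest's +y end; x = -15, y = 135, z = 30 mm in the chest's frame.
- far_foot (a point): Midway between the soles of the two feet at the untaped end of the chest (y = -116 mm in its frame); the chest tips about here when it is lifted.
- tray: Round terrazzo tray, 230 mm across, fixed; origin at the centre of its underside, its surface 10 mm up.
- pot: White ceramic pot with a cork stopper, 72 mm across, 76 mm high, on the tray; origin at the centre of its underside.
- atomiser: Clear glass atomiser, 46 mm across, 84 mm high, on the tray; origin at the centre of its underside.
- ring_a: Gold-tone ring, 23 mm across, 5 mm high, lying on the tray; origin at the centre of its underside.
- ring_b: The other gold-tone ring, the same size, lying on the tray.
- glasses_case: Black plastic glasses case, 160 (its x) by 62 by 42 mm; origin at the centre of its underside.
- hair_claw: Steel hair claw, 72 (its x) by about 47 by 48 mm; origin at the centre of its underside.
- cream_jar: White jar with a metal lid, 56 mm across, 45 mm high; origin at the centre of its underside.
There are look-alikes about, which are no part of the job. Of the things shaped like the jack, the steel one is meant.

How it is judged (in metres and radians):
On the way, in this order (a step that is already met when the one before it is completed fails the run):
1. the jack stands on the dresser, square to the taped end, its saddle under the lift point, the handle still up (x of saddle in the frame of lift_point between -0.01 and 0.01 m and y of saddle in the frame of lift_point between -0.01 and 0.011 m and angle between the x axis of jack and the y axis of chest, either way round below 0.2 rad and height (world z) of jack below 0.004 m and angle between jack's own z axis and vertical below 0.05 rad and value of joint jack_handle below 0.12 rad and height (world z) of lift_point below 0.021 m), for 0.2 s.
2. the handle is pumped down and the saddle has raised the taped end (value of joint jack_handle above 0.55 rad and height (world z) of lift_point above 0.025 m and contact force between jack_saddle and chest above 3 N), for 0.3 s.
At the end, for the whole second after the job is handed in: The robot still presses the handle down (beyond 0.55 rad, over 1 N); the saddle carries the chest (over 3 N) within 13 mm of the lift point along and across the edge, square within 0.25 rad; the lift point is above 25 mm (7 mm up), the jack flat on the dresser, the chest at rest (all of step 2 and contact force between any of the fingers, the arm and jack above 1 N and x of saddle in the frame of lift_point between -0.013 and 0.013 m and y of saddle in the frame of lift_point between -0.013 and 0.014 m and angle between the x axis of jack and the y axis of chest, either way round below 0.25 rad and angle between jack's own z axis and vertical below 0.07 rad and height (world z) of jack below 0.006 m and linear speed of chest below 0.02 m/s and velocity of joint jack_handle below 0.15 rad/s); the arm keeps its last pose, push and grip.
It fails at once if the jack is lifted off the dresser (height (world z) of jack above 0.01 m).
It fails at once if the robot pushes or lifts the chest itself (contact force between any of the fingers, the arm and chest above 1.5 N).
It fails at once if the chest is shoved along (distance of far_foot from where it was at the start of the episode above 0.012 m).
It fails at once if another thing on the dresser is disturbed (distance of any of pot, atomiser, ring_a, ring_b, glasses_case, hair_claw, cream_jar from where it was at the start of the episode above 0.015 m).
It also fails if it takes over 64 s, if anything falls off the work surface, if the arm or the gripper's body presses on something with over 40 N, if the wrist force passes 120 N, or if a joint passes its speed limit or range.

ROBOT

A 6-joint arm with a two-finger parallel gripper is mounted at the origin on the work surface. World frame = base frame: x ahead of the robot, y to its left, z up, the work surface at z = 0. Lengths are in mm, angles in rad, forces in N, time in s.
With the tool pointing down it reaches from about 275 to 1000 mm from the base axis. Payload 8.4 kg.
Tool frame: the origin (TCP) lies between the finger pads; the fingertips stand r.finger_overhang ahead of it and the grasp point (between the pads) is the TCP (r.finger_overhang is the distance from the TCP to the fingertips, in mm); z points along the fingers, y is the line along which they close (so a half turn about z gives the same grasp; the last joint's range is limited). The gripper opens to 85 mm and grips with 20 to 120 N. Pads are 22 mm wide; open, the fingers measure 114 mm over their backs; the gripper's body (76 mm by 85 mm) begins 54 mm behind the grasp point. The pads swing forward as they close: fully open they stand 13 mm farther back than shut.
Start: joints at [-1.144, 0.353, 1.633, -0, 1.155, -0.002], TCP at [259.861, -568.419, 250.281] pointing down, gripper open.
Joint ranges: [-2.63, 2.63], [-0.92, 2.1], [0.06, 2.66], [-1.3, 4.44], [0, 2.69], [-3.02, 3.02]. Speed limits (rad/s): [2.22, 2.22, 2.79, 3.14, 3.14, 3.14].

INTERFACE

Orientations are given as [roll, pitch, yaw] about the fixed x, y, z axes, in that order (R = Rz(yaw) Ry(pitch) Rx(roll)).
In Python, from rig import r, cams, sign_off gives the robot as it stands.
- The arm moves only by the shell command python3 -m crank 'ROWS' [FORCE]. ROWS is JSON, a list of rows, each a list of 7 numbers: the shift along the tool's x, y, z in m, then the turn, a rotation vector about the tool's x, y, z in rad, then the closure, from 0 (fully open) to 1 (shut). In form: [[dx, dy, dz, ax, ay, az, gripper], ...]. A call has 1 to 5 rows; each row is the pose to reach, as a shift and turn from the pose commanded when the call began, along the tool's axes at that moment; what a row does not reach only later rows make up. A row lasts 1/10 s, in which the tool goes at most 50 mm and 8.59 degrees, less where a joint would pass 70% of its speed; a pose out of reach is approached as far as the arm can. A call with a gripper value outside its range is refused whole. The fingers move at their own pace and stop on an object; FORCE is the grip in N (left out, the last holds). Time passes only in rows, so rows that repeat a pose let the fingers close. It gives the time, the measured TCP pose, the force, the opening and the grip force at its end, in the units of the state.
- r.sense(): the state, without advancing time (a new reading comes with each control period).
- cams.grab_frame(name): name is "side" or "top" or "wrist"; returns a dict with "image" (400x640x3 uint8, red, green, blue), "fx", "fy", "cx", "cy" (pixels), "position" and "orientation" of the camera in the world. Camera axes: x right, y down, z forward; pixel columns grow to the right and rows downward; lengths in mm; the calibration is good to about 2 mm. A picture is of the moment at which its call begins. There is no depth.
- sign_off(): hands the job in; it is judged then, once.
The state is a dict: "clock": time; "qpos": joint angles; "qvel": joint speeds; "joint_efforts": joint torques, N m; "eef_pos": TCP position; "tcp_rot": TCP orientation; "contact_force": force on the tool from outside, world axes, zero at the start; "wrist_torque": the same for the moment, N m; "opening": opening from 0.0 (shut) to 1.0 (fully open); "grasp_force": force on a finger pad.
Only numpy, scipy, OpenCV 4.12 (cv2) and the standard library are available. Lean on these libraries where they do the work, as an engineer would, in place of code of your own. Each camera call takes 0.05 s, during which the arm holds its last target. There are 200 camera calls.

## Working session

There is one attempt and no reset: what is moved stays moved. The work goes in short steps, Python scripts to look and compute and a shell command to move; the robot and the scene stay as the last step left them, time stands still between calls to the robot, and variables do not carry over. Pictures are saved under pics/ and viewed, at most 10 in all, crops included, and the job is handed in when it is done.

```bash
ls; mkdir -p pics; python3 - <<'E'
from rig import r,cams
import cv2,pickle
d={}
for n in("side","top","wrist"):
    f=cams.grab_frame(n);d[n]=f
    cv2.imwrite(f"pics/{n}0.png",f["image"][:,:,::-1])
    print(n,{k:v for k,v in f.items() if k!="image"})
pickle.dump(d,open("f0.pkl","wb"))
print(r.sense(),r.finger_overhang)
E
```

```text
pics
side {'fx': 497.6151427724558, 'fy': 497.6151427724558, 'cx': 321.9553083292337, 'cy': 196.7365363285875, 'position': array([ 387.20343017, 1048.66652118, 1163.22823745]), 'orientation': array([-2.36543949e+00,  1.59620713e-03, -3.01102215e+00])}
top {'fx': 429.57019372058534, 'fy': 429.57019372058534, 'cx': 318.7911945579287, 'cy': 199.54834594390283, 'position': array([ 449.16586924,   14.54956787, 1393.52129916]), 'orientation': array([-3.06566213e+00,  3.03735990e-03, -1.54324297e+00])}
wrist {'fx': 337.70346407855504, 'fy': 337.70346407855504, 'cx': 322.55609424983993, 'cy': 209.10957016660544, 'position': array([ 333.94305395, -534.25254916,  372.1437941 ]), 'orientation': array([ 2.81605473e+00,  5.51014208e-04, -1.14159743e+00])}
{'clock': 0.15, 'qpos': array([-1.14437888e+00,  3.53507751e-01,  1.63394748e+00,  6.50343117e-06,
        1.15519590e+00, -2.39831493e-03]), 'qvel': array([-0.00059583, -0.00046194, -0.00287268, -0.00066491,  0.00076447,
        0.00079137]), 'joint_efforts': array([ 9.78303542e-04, -6.05634999e+01, -3.42339098e+01,  6.70558393e-05,
        6.12352902e-03,  3.12776331e-05]), 'eef_pos': array([ 259.73566726, -568.10598633,  249.72922561]), 'tcp_rot': array([-3.14053420e+00, -8.48556861e-06,  4.28813124e-01]), 'contact_force': array([-0.27377327, -0.53098639,  0.02384431]), 'wrist_torque': array([-0.04569969, -0.01489233, -0.02887002]), 'grasp_force': 0.0, 'opening': 1.0006785876783355} 19.0
```

View pics/top0.png

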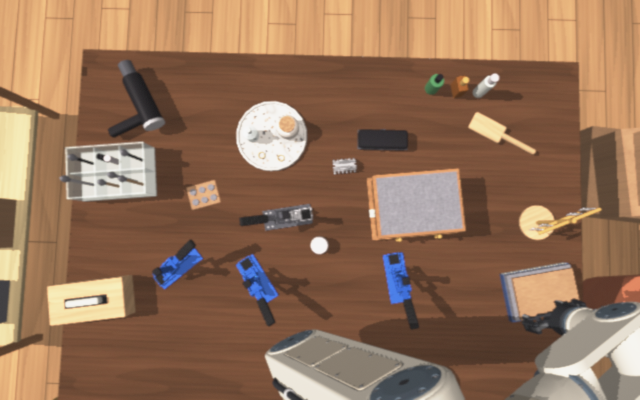

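View pics/side0.png

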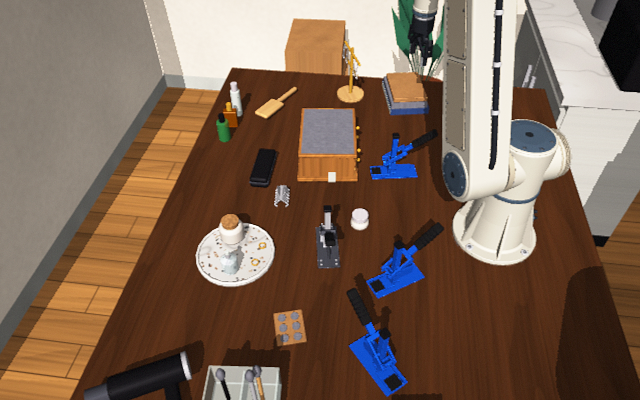

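The steel jack is at top (290,217) / side (328,240). Possible mix-ups are the blue jacks at top (178,265), (257,285) and (398,280). The chest is at top (417,204), with its tape at (372,213). I choose the grey steel jack and check it in a crop.

```bash
python3 - <<'E'
import cv2,pickle,numpy as np
d=pickle.load(open("f0.pkl","rb"))
t=d["top"]["image"][160:250,230:480,::-1]; s=d["side"]["image"][90:280,280:380,::-1]
a=cv2.resize(t,None,fx=3.2,fy=3.2,interpolation=cv2.INTER_CUBIC)
b=cv2.resize(s,None,fx=3,fy=3,interpolation=cv2.INTER_CUBIC)[:, :]
# side rotated to lie along
b=cv2.rotate(b,cv2.ROTATE_90_CLOCKWISE)
c=np.zeros((a.shape[0]+b.shape[0],800,3),np.uint8);c[:a.shape[0],:800]=a[:,:800];c[a.shape[0]:,:b.shape[1]]=b
cv2.imwrite("pics/crop0.png",c[:600]);print(c.shape,a.shape)
E
```

```text
(588, 800, 3) (288, 800, 3)
```

View pics/crop0.png

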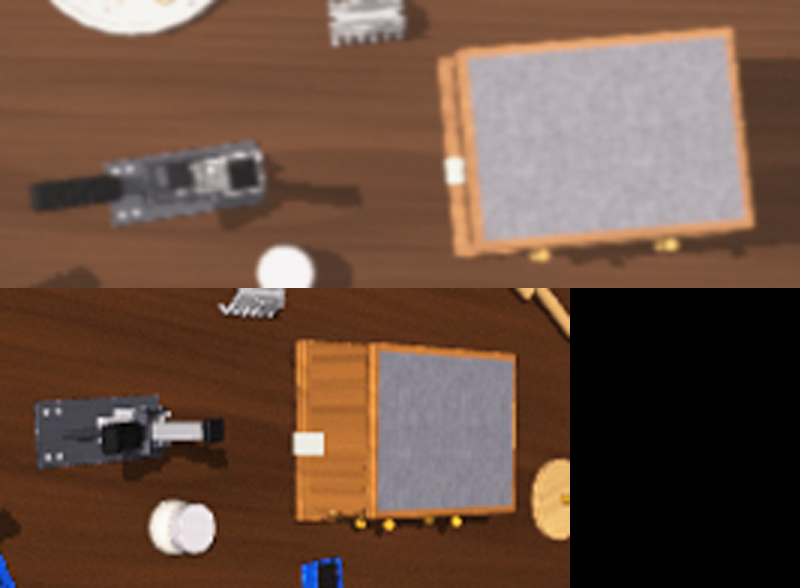

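The crop shows a grey steel jack with its toe towards the chest's taped end. Top-view pixels:
- **Jack base corners:** (263,211), (265,230), (313,222) and (310,204).
- **Tape:** (372,213).
- **Plinth corners:** (367.5,178) and (373,240).

```bash
cat > h.py <<'E'
import numpy as np
from scipy.spatial.transform import Rotation as R
from scipy.optimize import least_squares
def ray(f,px):
    d=R.from_euler("xyz",f["orientation"]).apply([(px[0]-f["cx"])/f["fx"],(px[1]-f["cy"])/f["fy"],1]);return d
def at(f,px,z):
    d=ray(f,px);p=f["position"];return (p+d*(z-p[2])/d[2])
def proj(f,P):
    c=R.from_euler("xyz",f["orientation"]).inv().apply(np.asarray(P)-f["position"])
    return np.array([f["cx"]+f["fx"]*c[...,0]/c[...,2],f["cy"]+f["fy"]*c[...,1]/c[...,2]]).T
def world(p,L):
    L=np.atleast_2d(L).astype(float);c,s=np.cos(p[2]),np.sin(p[2])
    return np.c_[p[0]+c*L[:,0]-s*L[:,1],p[1]+s*L[:,0]+c*L[:,1],L[:,2]]
def fit(obs,p0):
    "obs: list of (frame,px,local)"
    g=lambda p:np.concatenate([proj(f,world(p,l))[0]-px for f,px,l in obs])
    s=least_squares(g,p0,loss="soft_l1",x_scale=[10,10,.1]);return s.x,g(s.x).reshape(-1,2).round(1)
E
python3 - <<'E'
from h import *;import pickle
d=pickle.load(open("f0.pkl","rb"));T,S=d["top"],d["side"]
t=lambda x,y:(230+x/3.2,160+y/3.2)
s=lambda x,y:(280+(y-288)/3,90+(569-x)/3)
# jack: x toward -y world, so jack +y is world +x (up in the top image)
J=[(T,t(105,163),(-85,32,5)),(T,t(113,225),(-85,-32,5)),(T,t(266,200),(70,-32,5)),(T,t(256,142),(70,32,5)),
(S,s(36,403),(-85,32,5)),(S,s(38,467),(-85,-32,5)),(T,t(245,172),(53,0,12)),(S,s(158,396),(70,32,5))]
p,e=fit(J,[400,100,-1.5]);print(p,e.tolist());pickle.dump(p,open("jack0.pkl","wb"))
C=[(T,t(440,57),(100,135,30)),(T,t(458,255),(-100,135,30)),(T,t(455,171),(-15,135,30)),
(T,t(460,48),(88,123,127)),(T,t(733,28),(88,-123,127)),(T,t(753,225),(-88,-123,127)),(T,t(475,245),(-88,123,127)),
(S,s(308,444),(-15,135,30)),(S,s(297,340),(100,135,30)),(S,s(299,521),(-100,135,30)),(S,s(371,345),(88,123,127)),(S,s(373,518),(-88,123,127))]
c,e=fit(C,[450,-200,0]);print(c,e.tolist())
L=world(c,(-15,115,18));print("lift",L)
tgt=np.array([*(L[0,:2]),0]);th=c[2]-np.pi/2;tgt[:2]-=53*np.array([np.cos(th),np.sin(th)]);print("jack target",tgt,th)
for n,px,z in(("jar",t(285,270),45),("claw",t(367,10),30)):print(n,at(T,px,z))
print("post",world(p,(0,0,135)),"grip",world(p,(-101,0,157)))
E
```

```text
[496.18184351 113.6174945   -1.39103839] [[-0.4, 0.1], [-0.1, 0.3], [-0.4, 0.8], [-0.2, -0.6], [-0.7, -0.6], [0.3, -0.9], [-0.6, 0.5], [-0.5, -0.8]]
[ 5.42786694e+02 -2.75563493e+02  1.10521567e-01] [[-0.5, -0.2], [-0.4, 0.6], [-1.9, 0.0], [1.2, 2.1], [-1.6, 1.5], [-1.4, -0.8], [2.0, -0.1], [-0.3, 1.3], [-0.3, -2.8], [-0.3, -1.4], [0.8, -2.8], [-1.7, -1.5]]
lift [[ 515.1940929  -162.91959263   18.        ]]
jack target [ 509.34836779 -110.2429612     0.        ] -1.4602747602575397
jar [411.2607644   16.75465026  45.        ]
claw [671.98332166 -58.15491469  30.        ]
post [[496.18184351 113.6174945  135.        ]] grip [[478.12391038 212.99008152 157.        ]]
```

```bash
cat > to.py <<'E'
import sys,numpy as np
from scipy.spatial.transform import Rotation as R
from rig import r
def show(x,y,z,yaw):
    s=r.sense();A=R.from_euler("xyz",s["tcp_rot"])
    d=A.inv().apply(np.array([x,y,z])-s["eef_pos"])/1000
    w=(A.inv()*R.from_euler("xyz",[np.pi,0,yaw])).as_rotvec()
    print("clk",round(s["clock"],2),"pos",s["eef_pos"].round(1),"rot",s["tcp_rot"].round(3),"F",s["contact_force"].round(1),"q",s["qpos"].round(2),"op",round(s["opening"],2),"gf",round(s["grasp_force"],1))
    print("shift",d.round(4),"turn",w.round(3))
if __name__=="__main__": show(*map(float,sys.argv[1:]))
E
python3 to.py 496 114 250 1.751
```

```text
clk 0.15 pos [ 259.7 -568.1  249.7] rot [-3.141 -0.     0.429] F [-0.3 -0.5  0. ] q [-1.14  0.35  1.63  0.    1.16 -0.  ] op 1.0 gf 0.0
shift [ 4.985e-01 -5.221e-01  3.000e-04] turn [-1.000e-03 -1.000e-03 -1.322e+00]
```

```bash
python3 -m crank '[[0.033,-0.035,0,0,0,-0.13,0],[0.066,-0.07,0,0,0,-0.26,0],[0.1,-0.105,0,0,0,-0.4,0],[0.133,-0.14,0,0,0,-0.53,0],[0.166,-0.174,0,0,0,-0.66,0]]' && python3 to.py 496 114 250 1.751
```

```text
clock: 0.65
eef_pos: [338.6, -339.2, 250.1]
tcp_rot: [-3.142, -0.0, 1.094]
contact_force: [1.3, -0.5, 0.7]
opening: 0.999
grasp_force: 0.0
clk 0.65 pos [ 338.6 -339.2  250.1] rot [-3.142 -0.     1.094] F [ 1.3 -0.5  0.7] q [-0.79  0.12  1.94  0.    1.08 -0.31] op 1.0 gf 0.0
shift [ 4.749e-01 -6.830e-02  2.000e-04] turn [-0.    -0.    -0.657]
```

```bash
python3 -m crank '[[0.046,-0.007,0,0,0,-0.12,0],[0.092,-0.014,0,0,0,-0.24,0],[0.138,-0.02,0,0,0,-0.36,0],[0.184,-0.027,0,0,0,-0.48,0],[0.23,-0.033,0,0,0,-0.6,0]]' && python3 to.py 496 114 250 1.751
```

```text
clock: 1.15
eef_pos: [415.9, -120.2, 250.4]
tcp_rot: [3.141, 0.0, 1.694]
contact_force: [1.3, -0.5, -0.3]
opening: 1.001
grasp_force: 0.0
clk 1.15 pos [ 415.9 -120.2  250.4] rot [3.141 0.    1.694] F [ 1.3 -0.5 -0.3] q [-0.28  0.05  2.02 -0.    1.07 -0.41] op 1.0 gf 0.0
shift [0.2226 0.1081 0.0004] turn [ 0.     0.    -0.057]
```

```bash
python3 -m crank '[[0.045,0.021,0,0,0,-0.03,0],[0.09,0.043,0,0,0,-0.057,0],[0.134,0.065,0,0,0,-0.057,0],[0.178,0.086,0,0,0,-0.057,0],[0.2226,0.108,0,0,0,-0.057,0]]' && python3 -m crank '[[0,0,0,0,0,0,0],[0,0,0,0,0,0,0]]' && python3 - <<'E'
from rig import cams
import cv2,pickle
d={}
for n in("wrist","top"):
    f=cams.grab_frame(n);d[n]=f
cv2.imwrite("pics/w1.png",d["wrist"]["image"][:,:,::-1]);pickle.dump(d,open("f1.pkl","wb"))
E
python3 to.py 496 114 250 1.751
```

```text
clock: 1.65
eef_pos: [497.0, 113.8, 250.3]
tcp_rot: [3.142, 0.0, 1.746]
contact_force: [0.6, -0.7, 0.5]
opening: 0.996
grasp_force: 0.0
clock: 1.85
eef_pos: [496.7, 112.7, 249.8]
tcp_rot: [-3.141, 0.0, 1.749]
contact_force: [-1.1, -1.6, -0.9]
opening: 0.998
grasp_force: 0.0
clk 1.95 pos [496.3 111.  250. ] rot [-3.141  0.     1.746] F [-0.4 -1.3 -0.7] q [ 0.22  0.17  1.88 -0.    1.09  0.04] op 1.0 gf 0.0
shift [ 0.003   0.0002 -0.    ] turn [-0.001  0.    -0.005]
```

View pics/w1.png

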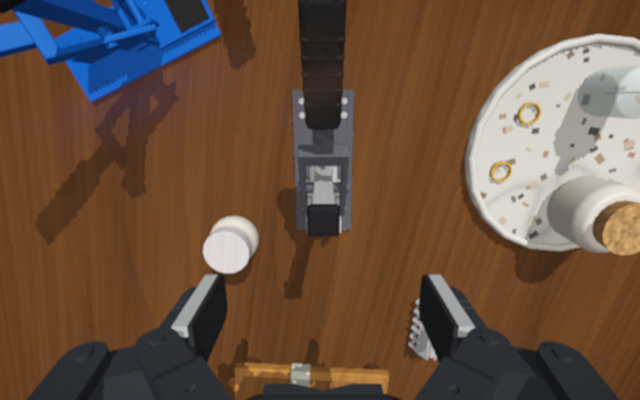

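The wrist view shows the steel jack in line. Its base rear corners are at (293,91) and (354,91), and a black block at (323,220) looks like the post cap. The jar is at (230,245) and the chest tape at (300,373).

```bash
python3 - <<'E'
from h import *;import pickle
W=pickle.load(open("f1.pkl","rb"))["wrist"];p=pickle.load(open("jack0.pkl","rb"))
print("pred cap",proj(W,world(p,[(0,0,165),(-85,32,5),(-85,-32,5),(-132,0,176),(53,0,12)])))
J=[(W,(293,91),(-85,-32,5)),(W,(354,91),(-85,32,5))]
print(W["position"])
for y,x in((293,91),(354,91)):print(at(W,(y,x),5))
print("cap",at(W,(323,220),165),"jar",at(W,(230,245),45))
E
```

```text
pred cap [[323.13589649 224.92983613]
 [354.20567217  90.87438176]
 [291.87129521  90.98358163]
 [322.85207565 -12.02646192]
 [323.1752364  219.33644568]]
[481.75698823 193.39283961 372.32493893]
[450.64345894 191.71619495   5.        ]
[512.28633462 202.81265589   5.        ]
cap [495.47854372 117.01081953 165.        ] jar [411.28148887  27.37225426  45.        ]
```

```bash
python3 -m crank '[[0.001,0,0.03,0,0,0,0],[0.001,0,0.06,0,0,0,0],[0.001,0,0.09,0,0,0,0],[0.001,0,0.115,0,0,0,0],[0.001,0,0.115,0,0,0,0]]' && python3 to.py 496 114 135 1.751; python3 -m crank '[[0,0,0,0,0,0,1],[0,0,0,0,0,0,1],[0,0,0,0,0,0,1],[0,0,0,0,0,0,1],[0,0,0,0,0,0,1]]' 40; python3 to.py 496 114 135 1.751
```

```text
clock: 2.45
eef_pos: [494.3, 110.8, 132.7]
tcp_rot: [-3.136, 0.0, 1.744]
contact_force: [-0.8, -0.7, 0.6]
opening: 1.0
grasp_force: 0.0
clk 2.45 pos [494.3 110.8 132.7] rot [-3.136  0.     1.744] F [-0.8 -0.7  0.6] q [ 0.22  0.33  1.98 -0.    0.84  0.04] op 1.0 gf 0.0
shift [ 0.0029  0.0023 -0.0023] turn [-0.006  0.    -0.007]
clock: 2.95
eef_pos: [497.0, 112.8, 136.1]
tcp_rot: [3.141, -0.0, 1.746]
contact_force: [-2.6, -1.2, 6.6]
opening: 0.217
grasp_force: 29.2
clk 2.95 pos [497.  112.8 136.1] rot [ 3.141 -0.     1.746] F [-2.6 -1.2  6.6] q [ 0.22  0.32  1.98 -0.    0.84  0.05] op 0.22 gf 29.2
shift [ 0.0014 -0.0008  0.0011] turn [ 0.001 -0.    -0.005]
```

```bash
python3 -m crank '[[0,0,0,0,0,0,1]]'; python3 to.py 502.7 -50.6 135.5 1.681
```

```text
clock: 3.05
eef_pos: [497.0, 112.8, 136.1]
tcp_rot: [3.141, 0.0, 1.746]
contact_force: [-3.7, -1.5, 7.3]
opening: 0.215
grasp_force: 29.7
clk 3.05 pos [497.  112.8 136.1] rot [3.141 0.    1.746] F [-3.7 -1.5  7.3] q [ 0.22  0.32  1.98 -0.    0.84  0.05] op 0.22 gf 29.7
shift [-0.1619 -0.0229  0.0006] turn [0.001 0.    0.065]
```

```bash
python3 -m crank '[[-0.01,-0.001,0,0,0,0.005,1],[-0.028,-0.004,0,0,0,0.015,1],[-0.048,-0.007,0,0,0,0.03,1],[-0.068,-0.01,0,0,0,0.04,1],[-0.085,-0.012,0,0,0,0.05,1]]' && python3 to.py 502.7 -50.6 135.5 1.681
```

```text
clock: 3.55
eef_pos: [500.4, 26.8, 136.1]
tcp_rot: [3.14, -0.001, 1.695]
contact_force: [-0.9, 3.7, 9.6]
opening: 0.214
grasp_force: 30.7
clk 3.55 pos [500.4  26.8 136.1] rot [ 3.140e+00 -1.000e-03  1.695e+00] F [-0.9  3.7  9.6] q [ 0.05  0.31  2.    0.    0.83 -0.08] op 0.21 gf 30.7
shift [-0.0771 -0.0073  0.0005] turn [ 0.002 -0.001  0.014]
```

```bash
python3 -m crank '[[-0.018,-0.002,0,0,0,0.005,1],[-0.036,-0.004,0,0,0,0.01,1],[-0.054,-0.005,0,0,0,0.014,1],[-0.068,-0.007,0,0,0,0.014,1],[-0.077,-0.007,0,0,0,0.014,1]]' && python3 -m crank '[[0,0,0,0,0,0,1],[0,0,0,0,0,0,1]]'&& python3 - <<'E'
from rig import cams
import cv2,pickle,numpy as np
d={}
for n in("wrist","top","side"):
    f=cams.grab_frame(n);d[n]=f
pickle.dump(d,open("f2.pkl","wb"))
im=lambda n,y0,y1,x0,x1,k:cv2.resize(d[n]["image"][y0:y1,x0:x1,::-1],None,fx=k,fy=k,interpolation=cv2.INTER_CUBIC)
a=im("top",165,250,300,430,3);b=im("side",150,240,280,380,4);c=im("wrist",100,400,100,500,.9)
o=np.zeros((600,800,3),np.uint8)
for m,y,x in((a,0,0),(b,0,400),(c,255+106-25,0)):
    h,w=m.shape[:2];h=min(h,600-y);w=min(w,800-x);o[y:y+h,x:x+w]=m[:h,:w]
cv2.imwrite("pics/c2.png",o)
E
python3 to.py 509 -110 135.5 1.681
```

```text
clock: 4.05
eef_pos: [503.0, -50.7, 136.2]
tcp_rot: [3.14, -0.001, 1.681]
contact_force: [-0.8, 4.8, 2.3]
opening: 0.217
grasp_force: 30.5
clock: 4.25
eef_pos: [503.1, -51.5, 136.1]
tcp_rot: [3.14, 0.002, 1.682]
contact_force: [-1.0, -6.3, 5.4]
opening: 0.217
grasp_force: 30.6
clk 4.4 pos [503.1 -51.4 136.1] rot [3.140e+00 2.000e-03 1.682e+00] F [-1.2 -5.6  6.2] q [-0.1   0.32  1.99 -0.    0.84 -0.21] op 0.21 gf 30.6
shift [-0.0589 -0.0007  0.0007] turn [0.002 0.002 0.001]
```

View pics/c2.png

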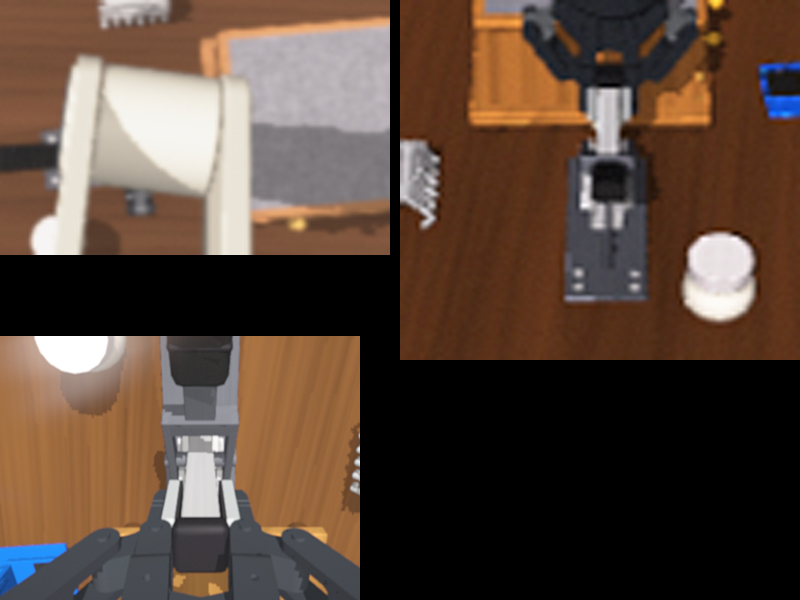

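The wrist and side views show the jack still held and square, with the toe short of the plinth and its rear corners at side (321,225) and (341.5,225). I refine the chest pose from larger crops of the tape end.

```bash
python3 - <<'E'
import cv2,pickle,numpy as np
d=pickle.load(open("f0.pkl","rb"));d1=pickle.load(open("f1.pkl","rb"))
im=lambda f,y0,y1,x0,x1,k:cv2.resize(f["image"][y0:y1,x0:x1,::-1],None,fx=k,fy=k,interpolation=cv2.INTER_CUBIC)
a=im(d["top"],170,245,360,410,8)
b=im(d["side"],140,190,290,365,5)
c=im(d1["wrist"],350,400,220,400,2)
b2=im(d1["top"],170,245,360,370,1)
o=np.zeros((600,800,3),np.uint8)
for m,y,x in((a,0,0),(b,0,410),(c,260,410)):
    h,w=m.shape[:2];o[y:y+h,x:x+w]=m
cv2.imwrite("pics/c3.png",o)
E
```

```text
(no output)
```

View pics/c3.png

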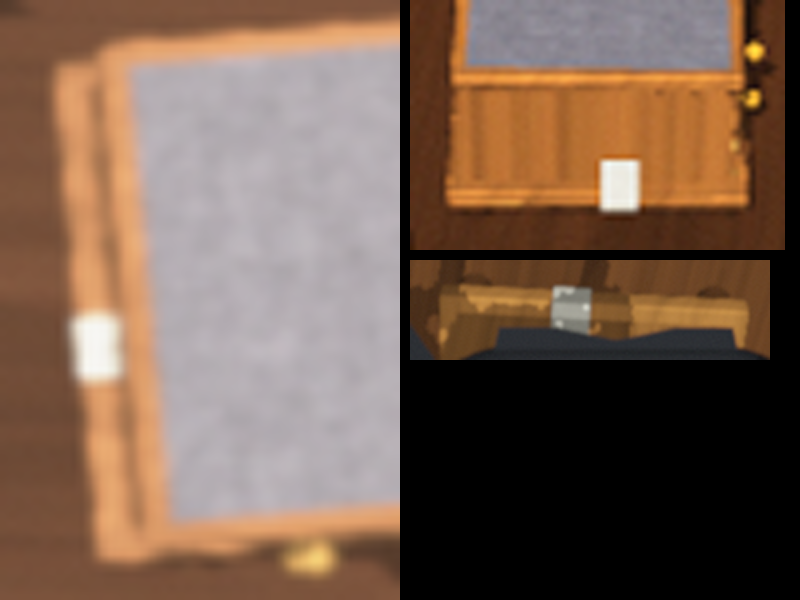

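```bash
python3 - <<'E'
from h import *;import pickle
d=pickle.load(open("f0.pkl","rb"));T,S=d["top"],d["side"];W=pickle.load(open("f1.pkl","rb"))["wrist"]
S2=pickle.load(open("f2.pkl","rb"))["side"]
CT=[(T,(366.9,178.1),(100,135,30)),(T,(372,240.2),(-100,135,30)),(T,(369.3,213.5),(-15,135,30)),(T,(372.9,175.6),(88,123,127)),(T,(380,238),(-88,123,127))]
CS=[(S,(297.4,181.4),(100,135,18)),(S,(357.6,181.2),(-100,135,18)),(S,(332,177.6),(-15,135,30)),(S,(298.6,154.2),(88,123,127)),(S,(357,154.2),(-88,123,127))]
CW=[(W,(300.5,371.5),(-15,135,30)),(W,(300.5,363.5),(-15,135,18))]
for n,C in(("T",CT),("S",CS),("all",CT+CS+CW)):
    c,e=fit(C,[540,-275,.1]);L=world(c,(-15,115,18))[0];th=c[2]-np.pi/2
    print(n,c.round(3),"lift",L.round(1),"jack",(L[:2]-53*np.array([np.cos(th),np.sin(th)])).round(1),th.round(3),e.tolist())
print("tapes",at(T,(369.3,213.5),30),at(S,(332,177.6),30),at(W,(300.5,371.5),30))
a,b=at(S2,(321.2,224.7),5),at(S2,(341.5,225),5);print("rear mid",(a+b)/2)
a,b=at(S,(280+(403-288)/3,90+533/3),5),at(S,(280+(467-288)/3,90+531/3),5);print("rear mid f0",(a+b)/2)
E
```

```text
T [ 5.42996e+02 -2.72787e+02  1.16000e-01] lift [ 514.7 -160.3   18. ] jack [ 508.6 -107.7] -1.454 [[-1.0, -0.3], [0.1, 0.2], [0.2, 0.1], [0.9, 1.7], [-0.3, -1.4]]
S [ 5.44385e+02 -2.73529e+02  1.33000e-01] lift [ 514.3 -161.5   18. ] jack [ 507.3 -109. ] -1.438 [[0.0, -0.1], [-0.0, -0.0], [0.1, 1.0], [1.5, -0.2], [-1.7, -0.3]]
all [ 5.43527e+02 -2.72787e+02  1.22000e-01] lift [ 514.7 -160.5   18. ] jack [ 508.2 -107.9] -1.449 [[-1.1, -0.3], [0.3, 0.2], [0.2, 0.2], [0.8, 1.7], [-0.1, -1.4], [-0.2, -0.1], [-0.2, 0.4], [-0.2, 1.2], [1.3, -0.2], [-1.9, 0.0], [-0.4, -0.4], [0.2, 0.5]]
tapes [ 512.72665279 -139.95029449   30.        ] [ 512.38430494 -146.55553694   30.        ] [ 512.81143598 -141.15471819   30.        ]
rear mid [492.44484964  38.54512307   5.        ]
rear mid f0 [480.18349353 199.7858829    5.        ]
```

```bash
python3 to.py 508.3 -110 136 1.69;  python3 -m crank '[[-0.01,0,0,0,0,-0.004,1],[-0.022,0,0,0,0,-0.008,1],[-0.034,0,0,0,0,-0.008,1],[-0.046,0,0,0,0,-0.008,1],[-0.0585,0,0,0,0,-0.008,1]]' && python3 -m crank '[[0,0,0,0,0,0,1],[0,0,0,0,0,0,1]]'&& python3 - <<'E'
from rig import cams
import cv2,pickle,numpy as np
d={}
for n in("wrist","top","side"):
    f=cams.grab_frame(n);d[n]=f
pickle.dump(d,open("f3.pkl","wb"))
im=lambda n,y0,y1,x0,x1,k:cv2.resize(d[n]["image"][y0:y1,x0:x1,::-1],None,fx=k,fy=k,interpolation=cv2.INTER_CUBIC)
a=im("top",165,250,300,400,4);b=im("side",140,220,290,370,5)
o=np.zeros((400,800,3),np.uint8);o[:340,:400]=a;o[:,400:]=b
cv2.imwrite("pics/c4.png",o)
E
python3 to.py 508.3 -110 136 1.69
```

```text
clk 4.4 pos [503.1 -51.4 136.1] rot [3.140e+00 2.000e-03 1.682e+00] F [-1.2 -5.6  6.2] q [-0.1   0.32  1.99 -0.    0.84 -0.21] op 0.21 gf 30.6
shift [-0.0588 -0.0014  0.0002] turn [ 0.002  0.002 -0.008]
clock: 4.9
eef_pos: [509.3, -108.6, 136.0]
tcp_rot: [3.141, -0.001, 1.69]
contact_force: [-2.0, 9.5, 17.1]
opening: 0.216
grasp_force: 30.7
clock: 5.1
eef_pos: [509.7, -110.1, 136.0]
tcp_rot: [3.14, 0.002, 1.69]
contact_force: [-0.3, -5.4, 2.8]
opening: 0.217
grasp_force: 30.8
clk 5.25 pos [ 509.7 -109.9  136. ] rot [3.14e+00 2.00e-03 1.69e+00] F [-0.1 -5.6  5.5] q [-0.21  0.34  1.95 -0.    0.85 -0.33] op 0.21 gf 30.9
shift [ 0.     -0.0014  0.    ] turn [0.002 0.002 0.   ]
```

View pics/c4.png

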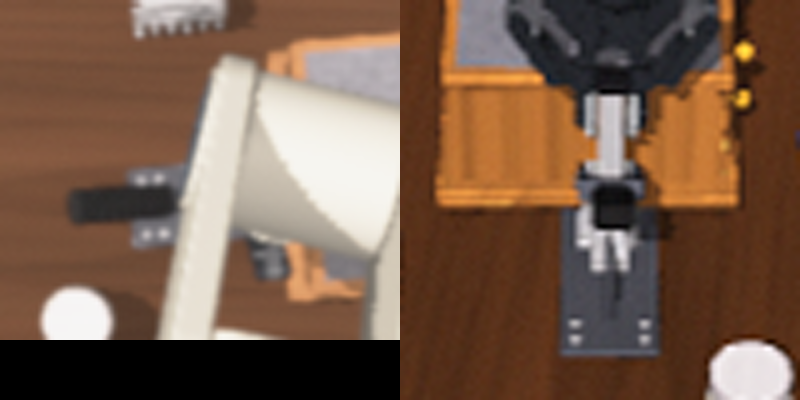

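The side view shows the jack's rear corners at (322.2,210.8) and (341.8,210.6). The plinth corners at (297.4,181) and (357.6,181) have not moved.

```bash
python3 - <<'E'
from h import *;import pickle
d=pickle.load(open("f3.pkl","rb"));S,T=d["side"],d["top"]
for off in (0,):
  a,b=at(S,(322.2,210.8),5),at(S,(341.8,210.6),5);m=(a+b)/2;print("rear S",m,a,b,np.linalg.norm(a-b))
  l,q=at(S,(297.4,181.4),18),at(S,(357.6,181.2),18);print("plinth",l,q,np.linalg.norm(l-q))
th=-1.449;u=np.array([np.cos(th),np.sin(th)]);print("origin",m[:2]+85*u,"saddle",m[:2]+138*u)
# top: rear corners visible
tp=lambda x,y:(300+x/4,165+y/4)
a,b=at(T,tp(132,168),5),at(T,tp(131,248),5);print("rear T",(a+b)/2,a,b)
E
```

```text
rear S [497.3661029  -20.94686991   5.        ] [528.16166167 -16.51277108   5.        ] [466.57054413 -25.38096874   5.        ] 62.22628615848143
plinth [ 625.69316688 -126.1393724    18.        ] [ 427.23617147 -152.8333147    18.        ] 200.2442148619553
origin [ 507.69321377 -105.31718922] saddle [ 514.13247113 -157.9245648 ]
rear T [499.40992072 -25.37532884   5.        ] [531.71852718 -24.96930719   5.        ] [467.10131426 -25.7813505    5.        ]
```

```bash
python3 -m crank '[[0,0,0,0,0,0,0.7],[0,0,0,0,0,0,0.5],[0,0,0,0,0,0,0.3],[0,0,0,0,0,0,0],[0,0,0,0,0,0,0]]' && python3 -m crank '[[0,0,0,0,0,0,0],[0,0,-0.02,0,0,0,0],[0,0,-0.05,0,0,0,0],[0,0,-0.08,0,0,0,0],[0,0,-0.11,0,0,0,0]]' && python3 to.py 498.5 -7 200 1.69
```

```text
clock: 5.75
eef_pos: [508.7, -108.4, 135.1]
tcp_rot: [-3.141, -0.0, 1.69]
contact_force: [0.1, -0.3, -1.0]
opening: 0.951
grasp_force: 0.0
clock: 6.25
eef_pos: [508.6, -108.4, 246.4]
tcp_rot: [-3.141, -0.0, 1.69]
contact_force: [0.3, -0.5, -0.4]
opening: 1.004
grasp_force: 0.0
clk 6.25 pos [ 508.6 -108.4  246.4] rot [-3.141 -0.     1.69 ] F [ 0.3 -0.5 -0.4] q [-0.21  0.19  1.86 -0.    1.09 -0.33] op 1.0 gf 0.0
shift [0.1019 0.002  0.0464] turn [-0. -0. -0.]
```

```bash
python3 - <<'E'
import numpy as np
from to import show
o=np.array([508.2,-108.]);v=np.array([-.1215,.9926]);s,n=136,7.1
for th in (0,.1,.2,.3,.4,.5,.6,.68):
    a=.628-th;h=s*np.cos(a)-n*np.sin(a)-11;z=75+s*np.sin(a)+n*np.cos(a)+19
    if th==0:show(*(o+v*h),z+15,1.69);h0,z0=h,z
    print(th,(o+v*h).round(1),z.round(1),"from touch dx",(h-h0).round(1),"dz",(z0-z).round(1))
E
```

```text
clk 6.25 pos [ 508.6 -108.4  246.4] rot [-3.141 -0.     1.69 ] F [ 0.3 -0.5 -0.4] q [-0.21  0.19  1.86 -0.    1.09 -0.33] op 1.0 gf 0.0
shift [ 0.0954 -0.0006  0.0517] turn [-0. -0. -0.]
0 [496.7 -13.8] 179.6 from touch dx 0.0 dz 0.0
0.1 [495.7  -5.9] 168.7 from touch dx 8.0 dz 11.0
0.2 [494.9   1. ] 156.9 from touch dx 14.9 dz 22.7
0.3 [494.2   6.6] 144.5 from touch dx 20.6 dz 35.1
0.4 [493.6  11. ] 131.7 from touch dx 25.0 dz 48.0
0.5 [493.3  14.1] 118.4 from touch dx 28.1 dz 61.2
0.6 [493.   15.8] 104.9 from touch dx 29.9 dz 74.7
0.68 [493.   16.3] 94.0 from touch dx 30.3 dz 85.6
```

```bash
python3 -m crank '[[0.03,0,0,0,0,0,0.5],[0.065,0,0,0,0,0,1],[0.095,0,0,0,0,0,1],[0.095,0,0.02,0,0,0,1],[0.095,0,0.04,0,0,0,1]]' 60 && python3 -m crank '[[0,0,0,0,0,0,1],[0,0,0,0,0,0,1],[0,0,0,0,0,0,1]]'&& python3 - <<'E'
from rig import cams
import cv2,pickle,numpy as np
d={}
for n in("wrist","top","side"):
    f=cams.grab_frame(n);d[n]=f
pickle.dump(d,open("f4.pkl","wb"))
im=lambda n,y0,y1,x0,x1,k:cv2.resize(d[n]["image"][y0:y1,x0:x1,::-1],None,fx=k,fy=k,interpolation=cv2.INTER_CUBIC)
a=im("wrist",0,400,0,640,.62);b=im("side",130,230,280,380,4)
o=np.zeros((400,800,3),np.uint8);o[:a.shape[0],:a.shape[1]]=a;o[:,400:]=b
cv2.imwrite("pics/c5.png",o)
E
python3 to.py 496.7 -13.8 179.6 1.69
```

```text
clock: 6.75
eef_pos: [497.9, -13.2, 205.4]
tcp_rot: [3.14, 0.0, 1.692]
contact_force: [-0.6, 0.1, -0.3]
opening: 0.145
grasp_force: 0.0
clock: 7.05
eef_pos: [498.2, -14.4, 206.2]
tcp_rot: [3.14, 0.0, 1.689]
contact_force: [0.4, -0.2, -1.0]
opening: 0.002
grasp_force: 0.0
clk 7.2 pos [498.1 -14.4 206.1] rot [3.14  0.    1.689] F [0.  0.2 0.9] q [-0.03  0.21  1.94  0.    0.99 -0.15] op 0.0 gf 0.0
shift [ 0.0007 -0.0014  0.0265] turn [ 0.001  0.    -0.001]
```

View pics/c5.png

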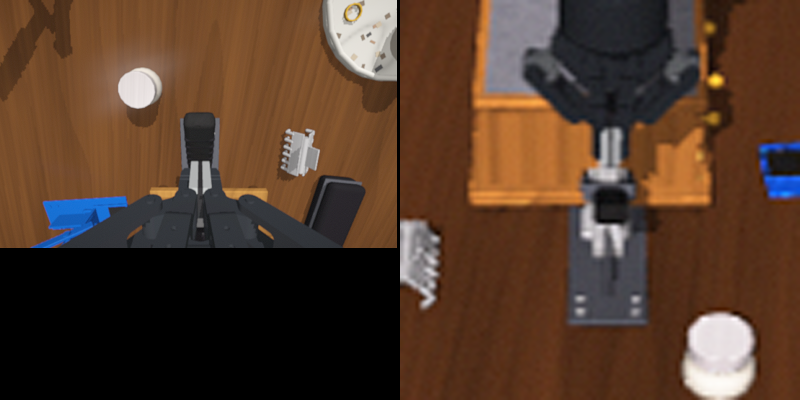

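The jack's rear corners are unchanged at side (322,211) and (342,211). The closed fingertips are above the handle grip, which is centred under them, so I start pressing.

```bash
python3 -m crank '[[0,0,0.015,0,0,0,1],[0,0,0.025,0,0,0,1],[0.004,0,0.032,0,0,0,1],[0.008,0,0.038,0,0,0,1],[0.0115,0,0.044,0,0,0,1]]' ; python3 -m crank '[[0.0035,0,0.006,0,0,0,1],[0.0065,0,0.012,0,0,0,1],[0.0095,0,0.0185,0,0,0,1],[0.012,0,0.025,0,0,0,1]]'; python3 to.py 493.6 11 131.7 1.69
```

```text
clock: 7.7
eef_pos: [496.1, -2.5, 161.0]
tcp_rot: [-3.141, 0.0, 1.69]
contact_force: [-1.0, -0.5, 1.2]
opening: -0.0
grasp_force: 0.9
clock: 8.1
eef_pos: [494.8, 9.2, 135.9]
tcp_rot: [3.142, 0.0, 1.69]
contact_force: [-2.0, -5.5, 4.0]
opening: -0.001
grasp_force: 2.5
clk 8.1 pos [494.8   9.2 135.9] rot [3.142 0.    1.69 ] F [-2.  -5.5  4. ] q [ 0.02  0.3   2.01 -0.    0.83 -0.1 ] op -0.0 gf 2.5
shift [ 0.0019 -0.0009  0.0042] turn [0. 0. 0.]
```

```bash
python3 -m crank '[[0,0,0,0,0,0,1],[0,0,0,0,0,0,1]]'; python3 - <<'E'
from rig import cams
import cv2,pickle,numpy as np
f=cams.grab_frame("side");g=pickle.load(open("f4.pkl","rb"))["side"]
im=lambda f:cv2.resize(f["image"][160:230,300:370,::-1],None,fx=5.7,fy=5.7,interpolation=cv2.INTER_CUBIC)
cv2.imwrite("pics/c6.png",np.hstack([im(g),im(f)]))
A=cv2.cvtColor(g["image"],6+1)[202:216,314:350].astype("float32");B=cv2.cvtColor(f["image"],7)[202:216,314:350].astype("float32")
print(cv2.phaseCorrelate(A,B,cv2.createHanningWindow((36,14),5)))
E
```

```text
clock: 8.3
eef_pos: [494.8, 9.0, 136.2]
tcp_rot: [-3.141, 0.0, 1.69]
contact_force: [-2.6, -4.2, 4.8]
opening: 0.0
grasp_force: 2.4
((0.12798766235571435, 0.5156046827423948), 0.8487873412944652)
```

View pics/c6.png

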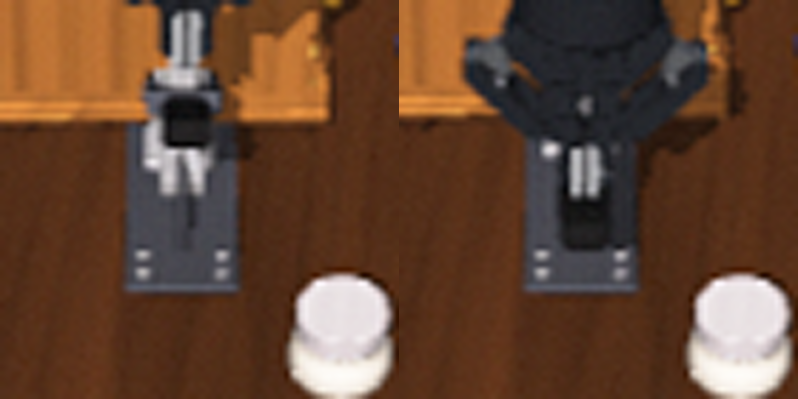

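The jack's rear edge is in the same place in both frames (row 290), and the plinth has begun to rise. I carry on pumping with less outward travel.

```bash
python3 -m crank '[[0,0,0.006,0,0,0,1],[0.0005,0,0.013,0,0,0,1],[0.0015,0,0.02,0,0,0,1],[0.002,0,0.027,0,0,0,1],[0.002,0,0.033,0,0,0,1]]'; python3 -m crank '[[0,0,0.004,0,0,0,1],[0,0,0.007,0,0,0,1],[0,0,0.007,0,0,0,1]]'; python3 to.py 493 13 94 1.69
```

```text
clock: 8.85
eef_pos: [495.3, 12.1, 103.6]
tcp_rot: [3.14, -0.002, 1.689]
contact_force: [-1.0, 3.8, 6.2]
opening: -0.003
grasp_force: 3.1
clock: 9.15
eef_pos: [495.2, 12.1, 96.5]
tcp_rot: [3.14, -0.002, 1.689]
contact_force: [-1.0, 5.2, 7.0]
opening: -0.005
grasp_force: 3.3
clk 9.15 pos [495.2  12.1  96.5] rot [ 3.140e+00 -2.000e-03  1.689e+00] F [-1.   5.2  7. ] q [ 0.02  0.37  2.03  0.    0.74 -0.1 ] op -0.01 gf 3.3
shift [ 0.0011 -0.0021  0.0025] turn [ 0.002 -0.002 -0.001]
```

```bash
python3 -m crank '[[0.001,0,0.001,0,0,0,1],[0.0015,0,0.002,0,0,0,1],[0.002,0,0.003,0,0,0,1],[0.002,0,0.004,0,0,0,1],[0.002,0,0.004,0,0,0,1]]'; python3 - <<'E'
from rig import cams
import cv2,pickle,numpy as np
d={n:cams.grab_frame(n) for n in("side","top")};pickle.dump(d,open("f6.pkl","wb"))
g=pickle.load(open("f4.pkl","rb"))
im=lambda f:cv2.resize(f["image"][140:230,285:370,::-1],None,fx=4.7,fy=4.7,interpolation=cv2.INTER_CUBIC)
cv2.imwrite("pics/c7.png",np.hstack([im(g["side"]),im(d["side"])]))
E
python3 to.py 493 13 92 1.69
```

```text
clock: 9.65
eef_pos: [495.3, 12.6, 93.9]
tcp_rot: [3.14, 0.001, 1.69]
contact_force: [-4.5, -6.8, 22.4]
opening: 0.001
grasp_force: 11.1
clk 9.75 pos [495.3  12.7  93.9] rot [3.139e+00 1.000e-03 1.690e+00] F [-4.4 -6.6 22.2] q [ 0.02  0.37  2.03 -0.    0.73 -0.1 ] op -0.01 gf 10.7
shift [ 0.0006 -0.0023  0.0019] turn [ 0.002  0.001 -0.   ]
```

View pics/c7.png

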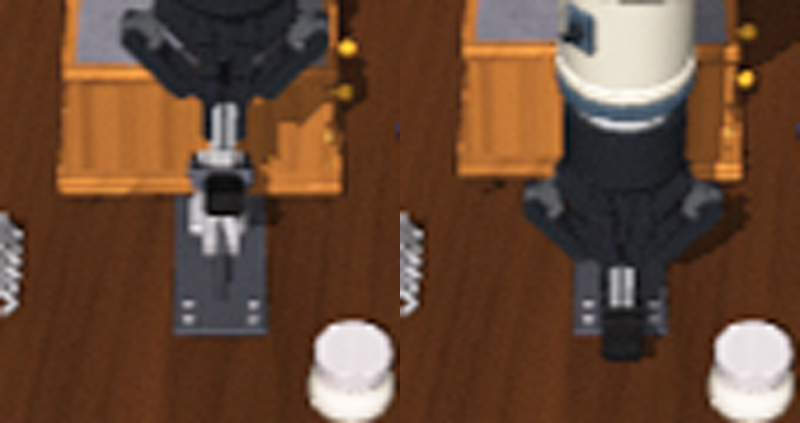

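The end is raised: the plinth edge went from row 192 to 178. The jack's rear edge is unmoved at row 333, and the handle is at its stop with 22 N on it. I ease off slightly, let it settle and hand in.

```bash
python3 -m crank '[[-0.0005,0,-0.0006,0,0,0,1],[-0.0005,0,-0.0006,0,0,0,1],[-0.0005,0,-0.0006,0,0,0,1],[-0.0005,0,-0.0006,0,0,0,1],[-0.0005,0,-0.0006,0,0,0,1]]' && python3 -c "
from rig import sign_off;print(sign_off())"
```

```text
clock: 10.25
eef_pos: [495.3, 12.5, 94.3]
tcp_rot: [3.14, 0.0, 1.69]
contact_force: [-3.4, -3.1, 17.5]
opening: -0.003
grasp_force: 8.7
the job is handed in; nothing more can be done
None
```

I slid the steel jack under the taped end, pumped its handle down to the stop and handed in at 10.3 s, still pressing with about 17 N; the side camera showed the end raised and the jack and chest unshifted, but `sign_off()` returned no verdict.

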